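Swing the camera rail home against its stop and latch it

ROBOT

A 6-joint arm with a two-finger parallel gripper is mounted at the origin on the work surface. World frame = base frame: x ahead of the robot, y to its left, z up, the work surface at z = 0. Lengths are in m, angles in rad, forces in N, time in s.
With the tool pointing down it reaches from about 0.3 to 0.775 m from the base axis. Payload 14.6 kg.
Tool frame: the origin (TCP) lies at the centre of the arm's flange, where the gripper is bolted on; the fingertips stand 199 mm ahead of it and the grasp point (between the pads) lies 180 mm ahead of it; z points along the fingers, y is the line along which they close (so a half turn about z gives the same grasp; the last joint's range is limited). The gripper opens to 94 mm and grips with 3 to 60 N. Pads are 16 mm wide; open, the fingers measure 119 mm over their backs; the gripper's body (75 mm by 177 mm) begins 78 mm behind the grasp point.
Start: joints at [1.087, 0.3, 1.521, -0, 1.321, -0.067], TCP at [0.223, 0.503, 0.405] pointing down, gripper open.
Joint ranges: [-3.03, 3.03], [-0.79, 2.21], [0.23, 2.52], [-1.04, 4.18], [0, 3.07], [-2.55, 2.55]. Speed limits (rad/s): [2.22, 2.22, 2.57, 3.14, 3.14, 3.14].

INTERFACE

Orientations are given as [roll, pitch, yaw] about the fixed x, y, z axes, in that order (R = Rz(yaw) Ry(pitch) Rx(roll)).
In Python, from station import ctrl gives the robot as it stands. The module is installed in compiled form; this text tells all that it offers.
- The arm moves only by the tool servo_tool, never from a script. Its argument "motion" is a list of rows, each a list of 5 numbers: the closure, from 0 (fully open) to 1 (shut), then the shift along the world's x, y, z in cm, then the turn about the world's z in degrees. A call has 1 to 20 rows; each row is the pose to reach, as a shift and turn from the pose commanded when the call began; what a row does not reach only later rows make up. A row lasts 1/8 s, in which the tool goes at most 62.5 mm and 10.7 degrees, less where a joint would pass 70% of its speed; a pose out of reach is approached as far as the arm can. A call with a gripper value outside its range is refused whole. The fingers move at their own pace and stop on an object; "squeeze" is the grip in N (left out, the last holds). Time passes only in rows, so rows that repeat a pose let the fingers close. It gives the time, the measured TCP pose, the force, the opening and the grip force at its end, in the units of the state.
- ctrl.get_obs(): the state, without advancing time (a new reading comes with each control period).
- ctrl.camera(name): name is "side" or "top"; returns a dict with "image" (400x640x3 uint8, red, green, blue), "fx", "fy", "cx", "cy" (pixels), "camera_from_world" (4x4, takes a point from world to camera coordinates). Camera axes: x right, y up, looking along -z (the intrinsics and any distortion apply to the point x, -y, -z); pixel columns grow to the right and rows downward; lengths in m; the calibration is good to about 2 mm. A picture is of the moment at which its call begins. There is no depth.
- ctrl.hand_in(): hands the job in; it is judged then, once.
The state is a dict: "time_s": time; "qpos": joint angles; "joint_vel": joint speeds; "tau": joint torques, N m; "ee_pos": TCP position; "eef_rot": TCP orientation; "force": force on the tool from outside, world axes, zero at the start; "moment": the same for the moment, N m; "grip_width": finger opening in m; "grip_force": force on a finger pad.
Only numpy, scipy, OpenCV 4.12 (cv2) and the standard library are available. Lean on these libraries where they do the work, as an engineer would, in place of code of your own. Each camera call takes 0.05 s, during which the arm holds its last target. There are 200 camera calls.

TASK

Swing the camera rail round on its pivot pin, keeping it flat on the plate and on the pin, until it meets the steel stop button, and with the latch still open press it firmly against the button for a moment (a push of about 15 N, never over 25 N). Then turn the latch fully closed along the rail so that it stays trapped at the stop, and let go. Leave the other things on the plate and table where they are.

Things in the scene. Friction and masses are not known exactly. Their poses are not given: they have to be found in the camera images.
- plate: Fixed dark metal base plate, 440 x 250 x 12 mm. Origin: on the table, on the axis of its upright steel pivot pin (12 mm diameter, 30 mm high above the plate), at the plate's left end seen from the robot. x runs along the plate from the pin towards the stop at the right end, y across it, roughly away from the robot, z up. It spans x -50 to 390, y -150 to 100 mm.
- rail: Camera rail: loose aluminium bar 310 x 30 x 20 mm, 0.45 to 0.7 kg, flat on the plate, its 13 mm hole over the pin. Origin: hole centre, underside; x to the free end (x -20 to 290, y -15 to 15 mm). A camera is fixed on it (x 40 to 100 mm, up to 90 mm high). It starts turned 0.22 to 0.45 rad clockwise of plate x, nearer the robot; home is -0.06 to 0.06 rad. Friction (more if pressed down) takes 1 to 9 N of a push.
- rail_end (a point): Centre of the rail's free end face, half-way up: 10 mm above its underside, 22 mm above the table.
- stop: End stop: fixed aluminium track at the plate's right end. Its origin is on the pin axis at the plate's top (12 mm above the table), axes as the plate's. A black carriage on it, with the round steel stop button and the latch, is clamped firmly c = -14 to +14 mm along y from mid-track. c is not measured: find the button by feel.
- button_mid (a point): Where the tip of the stop button (8 mm radius, facing -y, the robot's side) is when c = 0: at x 268, y 15 mm in the frame of stop, 10 mm above the plate's top. Fixed to the track: the real tip is c (-14 to +14 mm, unmeasured) farther along y. When the rail's +y side face touches it, its other side face is 30 mm to -y of it.
- latch_mid (a point): Where the latch's upright turning axis meets the arm's underside when c = 0: x 316, y -23 mm in the frame of stop, 8 mm above the plate's top, beyond the rail's free end. The real axis is c farther along y. The steel arm is 66 mm long, 12 wide, 12 high; on it, 58 mm from the axis, stands a round black peg 12 mm in diameter, reaching from 20 to 65 mm above the plate's top.
- latch (a joint): Latch angle. 0: fully open, arm points 60 degrees clockwise from the stop's +x (30 degrees past -y). Grows as it turns clockwise from above; at its end, 2.094 rad, it is closed: arm points to -x along the rail's robot-side face, 2 mm clear of it, which needs the rail home. Starts at 0 to 0.4; stays where left; takes about 1 N at the peg.
- vial: Bystander: small amber vial, 26 mm diameter, 55 mm tall, standing on the plate beyond the rail. Origin at the centre of its underside.
- lens_cap: Bystander: black lens cap, disc 48 mm diameter, 12 mm high, lying on the robot's side of the plate near the pin. Origin at the centre of its underside.
- hex_key: Bystander: small steel hex key, about 86 x 28 x 6 mm, lying on the far edge of the plate. Origin at the centre of its underside.
- screwdriver: Bystander: screwdriver lying on the table to the left. Origin at the centre of its underside.
- slide_box: Bystander: grey slide box, 85 x 85 x 32 mm, on the table to the left. Origin at the centre of its underside.
- beaker: Bystander: small glass beaker, 56 mm diameter, 70 mm tall, on the table to the right. Origin at the centre of its underside.
- lens_mount: Bystander: lens on a post with a round foot, 56 mm diameter, 92 mm tall, on the table to the right. Origin at the centre of its underside.

How it is judged:
By the outcome, as a careful person would: the job done as asked, in the order asked, and still so for the second after the job is handed in, with the robot touching nothing.
It also fails if it takes over 54 s, if anything falls off the work surface, if the arm or the gripper's body presses on something with over 40 N, if the wrist force passes 120 N, or if a joint passes its speed limit or range.

## Working session

There is one attempt and no reset: what is moved stays moved. The work goes in short steps, Python scripts to look and compute and a tool call to move; the robot and the scene stay as the last step left them, time stands still between calls to the robot, and variables do not carry over. Pictures are saved under pics/ and viewed, at most 10 in all, crops included, and the job is handed in when it is done.

Besides the shell and the picture viewer there is one more tool, called after "Emit:" as name(argument=value, ...) on one line, values as JSON. servo_tool: Moves the arm, as the interface text tells. Its arguments: {"type":"object","properties":{"motion":{"type":"array","items":{"type":"array","items":{"type":"number"}}},"squeeze":{"type":"number"}},"required":["motion"]}

```bash
mkdir -p pics; python3 - <<'E'
from station import ctrl
import cv2,json
o=ctrl.get_obs();print({k:(v if not hasattr(v,'tolist') else v.tolist()) for k,v in o.items()})
for n in("top","side"):
    c=ctrl.camera(n);cv2.imwrite(f"pics/{n}0.png",c["image"][:,:,::-1]);print(n,c["fx"],c["fy"],c["cx"],c["cy"],c["camera_from_world"],[k for k in c])
E
```

```text
{'time_s': 0.0, 'qpos': [1.0873974885222932, 0.3004483645353177, 1.5215908932105333, 1.073099798610781e-05, 1.3206805482127684, -0.06660179014770531], 'joint_vel': [1.4462046445860651e-05, 0.0010163785542396926, -0.000674764930542334, -0.0006096089688099767, -0.00035946738582494776, 0.0007577843937014053], 'tau': [0.0006634315650444478, -53.18158149719238, -35.27247190475464, 0.07090977625921369, 0.024546588538214564, -0.0001372010046907235], 'ee_pos': [0.22264397125797658, 0.5028800130332897, 0.4040945196248045], 'eef_rot': [-3.1404686919442804, -8.538590832385395e-05, 2.7247928955249274], 'force': [0.4885863628311981, 0.22915302526591494, -0.27855405994610505], 'moment': [0.014632132849256244, 0.005809192331377678, -0.02153774011460242], 'grip_force': 0.0, 'grip_width': 0.09376261871470264}
top 391.2579608394235 391.2579608394235 314.8814219611782 205.11387816703078 [[-9.23886963e-04 -9.99849596e-01 -1.73185145e-02  1.25624524e-02]
 [ 9.95370490e-01 -2.58392026e-03  9.60776294e-02 -5.82128728e-01]
 [-9.61079286e-02 -1.71495734e-02  9.95223170e-01 -1.12482366e+00]
 [ 0.00000000e+00  0.00000000e+00  0.00000000e+00  1.00000000e+00]] ['image', 'fx', 'fy', 'cx', 'cy', 'camera_from_world']
side 419.8641123513957 419.8641123513957 314.3047848020622 202.25381338849888 [[-0.99934369 -0.02889402 -0.02184786  0.5855008 ]
 [ 0.00266236 -0.66008321  0.75118778 -0.04569884]
 [-0.03612624  0.75063659  0.65972691 -1.10858868]
 [ 0.          0.          0.          1.        ]] ['image', 'fx', 'fy', 'cx', 'cy', 'camera_from_world']
```

View pics/top0.png

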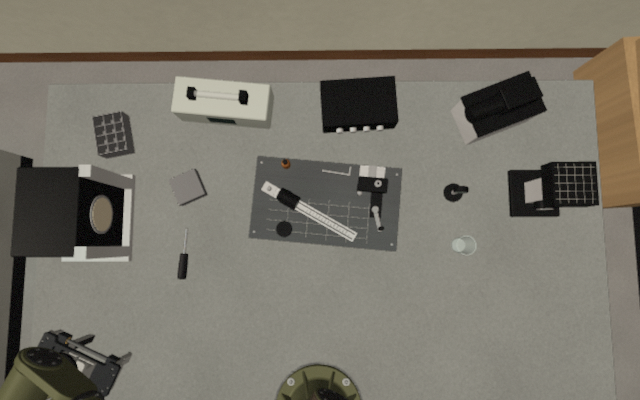

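View pics/side0.png

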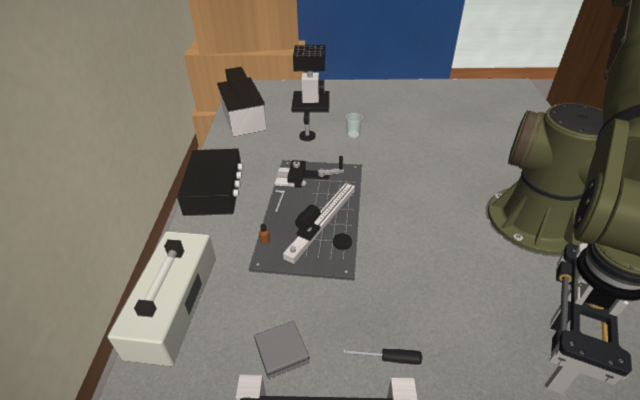

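The top view shows the plate with corners near (259,156), (402,167), (396,250) and (249,237). The pin is near (267,187), the rail's free end near (353,237), the latch axis near (376,208) and the peg near (380,228). The side view shows the same layout, with the peg near (341,160).

```bash
cat > h.py <<'E'
import numpy as np,cv2
from station import ctrl
def ray(c,uv):
    T=c["camera_from_world"];R,t=T[:3,:3],T[:3,3]
    d=R.T@np.array([(uv[0]-c["cx"])/c["fx"],-(uv[1]-c["cy"])/c["fy"],-1]);return -R.T@t,d
def onz(c,uv,z):
    o,d=ray(c,uv);return o+d*(z-o[2])/d[2]
def proj(c,p):
    q=c["camera_from_world"]@np.append(p,1);return np.array([c["cx"]+c["fx"]*q[0]/-q[2],c["cy"]+c["fy"]*q[1]/q[2]])
E
python3 - <<'E'
from h import *
c=ctrl.camera("top");im=c["image"].astype(int)
print(im[215,262],im[170,300],im[245,330],im[270,300],im[150,300])
g=im.sum(2)
m=((g<240)*255).astype(np.uint8);m[:150]=0;m[260:]=0;m[:,:240]=0;m[:,415:]=0
m=cv2.morphologyEx(m,cv2.MORPH_CLOSE,np.ones((9,9)))
cs,_=cv2.findContours(m,0,2);k=max(cs,key=cv2.contourArea)
h=cv2.convexHull(k);q=cv2.approxPolyDP(h,5,True)[:,0]
print(q,cv2.minAreaRect(k))
P=np.array([onz(c,p,.012) for p in q]);print(P.round(4))
# rail: bright low-saturation
hull=np.array([onz(c,p[0],.012)[:2] for p in h],np.float32);print(cv2.minAreaRect(hull))
cv2.imwrite("pics/c1.png",cv2.resize(c["image"][150:256,240:410,::-1],None,fx=4.7,fy=4.7,interpolation=cv2.INTER_CUBIC))
s=ctrl.camera("side")
cv2.imwrite("pics/c2.png",cv2.resize(s["image"][145:285,240:375,::-1],None,fx=4.2,fy=4.2,interpolation=cv2.INTER_CUBIC))
E
```

```text
[87 87 84] [85 85 81] [112 111 105] [141 139 130] [141 138 130]
[[334 170]
 [295 210]
 [276 198]
 [283 159]] ((304.78961181640625, 186.8047637939453), (57.546600341796875, 49.553131103515625), 9.162347793579102)
[[ 0.6898 -0.0459  0.012 ]
 [ 0.5692  0.0712  0.012 ]
 [ 0.6054  0.1284  0.012 ]
 [ 0.7242  0.1082  0.012 ]]
((0.6395297646522522, 0.04269366338849068), (0.17377334833145142, 0.15013746917247772), 80.4515609741211)
```

View pics/c1.png

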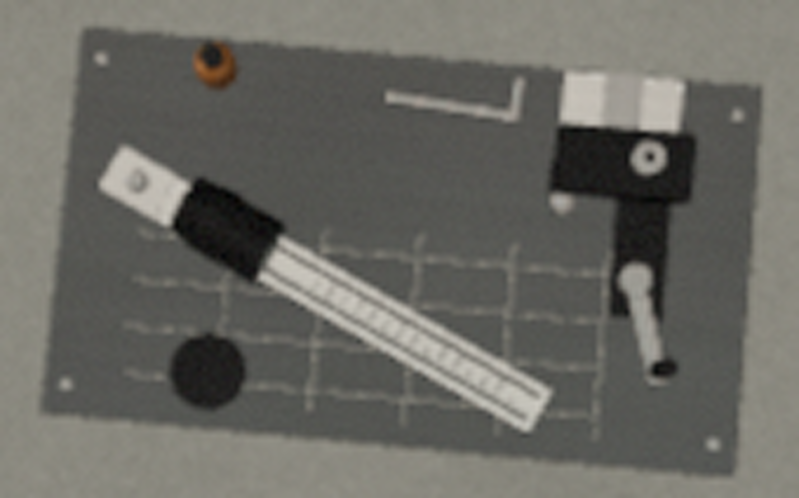

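View pics/c2.png

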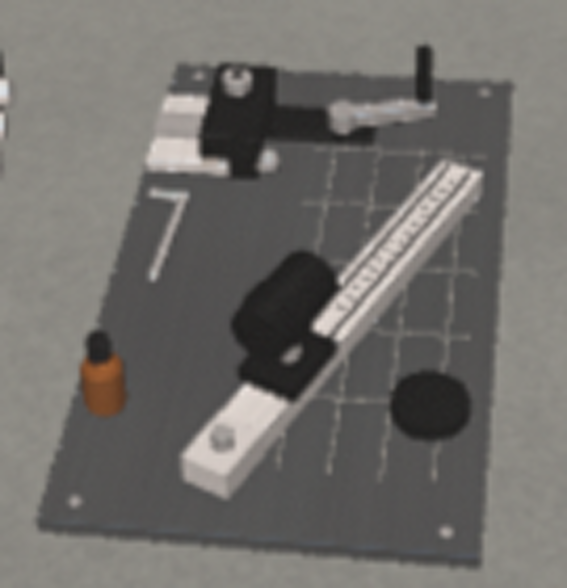

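The enlarged crops (scale 4.7 in the top one) show the plate corners at about (82,28), (762,88), (735,475) and (40,412). The rail end runs (550,388)–(528,432), the pin top is at (138,180), the button near (562,202), the latch boss near (635,278) and the peg near (663,368).

```bash
cat >> h.py <<'E'
def frame(c,cr):
    P=np.array([onz(c,p,.012)[:2] for p in cr]);M=np.array([[-.05,.1],[.39,.1],[.39,-.15],[-.05,-.15]])
    A=P-P.mean(0);B=M-M.mean(0);H=B.T@A;a=np.arctan2(H[0,1]-H[1,0],H[0,0]+H[1,1])
    R=np.array([[np.cos(a),-np.sin(a)],[np.sin(a),np.cos(a)]]);t=P.mean(0)-R@M.mean(0)
    return R,t,a,P-(M@R.T+t)
E
python3 - <<'E'
from h import *
c=ctrl.camera("top");s=ctrl.camera("side")
f=lambda u,v:((u+.5)/4.7-.5+240,(v+.5)/4.7-.5+150)
fs=lambda u,v:((u+.5)/4.2-.5+240,(v+.5)/4.2-.5+145)
R,t,a,res=frame(c,[f(82,28),f(762,88),f(735,475),f(40,412)])
Rs,ts,as_,rs=frame(s,[fs(37,528),fs(175,64),fs(513,82),fs(482,565)])
print(t,a,res.round(4).tolist(),ts,as_,rs.round(4).tolist())
L=lambda p:((p[:2]-t)@R*1000).round(1)
for n,uv,z in[("pin",(138,180),.042),("e1",(550,388),.032),("e2",(528,432),.032),("boss",(635,278),.034),("pegtop",(664,366),.077),("button",(562,205),.022),("cap",(208,371),.024),("carr front l",(552,196),.04)]:
    p=onz(c,f(*uv),z);print(n,p.round(4),L(p))
for n,uv,z in[("pin",(222,430),.042),("pegtop",(425,48),.077),("boss",(341,112),.034),("button",(268,158),.022),("e1",(450,160),.032),("e2",(482,175),.032)]:
    p=onz(s,fs(*uv),z);print("S",n,p.round(4),L(p))
E
```

```text
[0.63200361 0.14732342] -1.6632022136605913 [[-0.001, -0.0008], [-0.0015, 0.001], [0.0017, 0.0003], [0.0009, -0.0005]] [0.63164005 0.14614841] -1.6610899255977682 [[-0.0009, 0.0024], [0.0005, -0.0029], [-0.0007, -0.0025], [0.0011, 0.0029]]
pin [0.6318 0.1458 0.042 ] [ 1.6 -0. ]
e1 [ 0.5023 -0.11    0.032 ] [ 268.2 -105.4]
e2 [ 0.4752 -0.0962  0.032 ] [ 256.9 -133.7]
boss [ 0.5704 -0.1634  0.034 ] [315.  -32.6]
pegtop [ 0.5141 -0.1739  0.077 ] [330.8 -87.8]
button [ 0.6178 -0.1198  0.022 ] [267.3  10.5]
cap [0.5135 0.103  0.024 ] [  55.  -113.9]
carr front l [ 0.6212 -0.1119  0.04  ] [259.1  13.2]
S pin [0.6327 0.1421 0.042 ] [5.1 1.2]
S pegtop [ 0.5129 -0.1817  0.077 ] [338.6 -88.3]
S boss [ 0.5708 -0.1658  0.034 ] [317.4 -32. ]
S button [ 0.6206 -0.1293  0.022 ] [276.5  14.2]
S e1 [ 0.4963 -0.1148  0.032 ] [ 273.5 -110.9]
S e2 [ 0.4754 -0.0988  0.032 ] [ 259.5 -133.2]
```

Emit:
servo_tool(motion=[[1,2,-4,0,2],[1,4,-8,0,4],[1,6,-13,0,6],[1,8,-18,0,9],[1,10,-23,0,12],[1,12,-28,0,15],[1,14,-33,0,18.7],[1,16.5,-38,-2,18.7],[1,19,-43,-5,18.7],[1,21,-48,-8,18.7],[1,23,-53,-10,18.7],[1,24.4,-56.4,-12,18.7],[1,24.4,-56.4,-14,18.7],[1,24.4,-56.4,-15,18.7],[1,24.4,-56.4,-15,18.7]], squeeze=10)

```text
time_s: 2.17
ee_pos: [0.4666, -0.0608, 0.2545]
eef_rot: [3.141, -0.001, 3.052]
force: [0.0, 0.2, 0.1]
grip_width: 0.0006
grip_force: 0.0
```

```bash
python3 - <<'E'
from h import *
o=ctrl.get_obs();print(o["time_s"],o["ee_pos"],o["eef_rot"],o["force"],o["grip_width"])
c=ctrl.camera("side")
cv2.imwrite("pics/c3.png",cv2.resize(c["image"][60:300,220:460,::-1],None,fx=2.4,fy=2.4,interpolation=cv2.INTER_CUBIC))
E
```

```text
2.175 [ 0.46659231 -0.06076983  0.2544711 ] [ 3.14148953e+00 -7.97730852e-04  3.05170158e+00] [0.02840444 0.22031435 0.08396084] 0.0005514886727160579
```

View pics/c3.png

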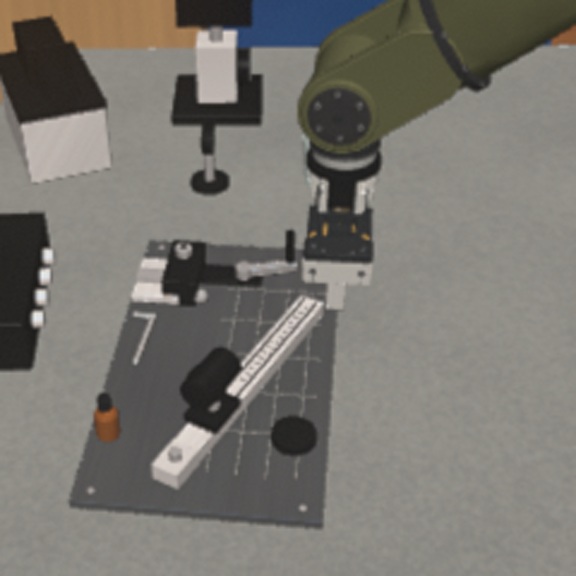

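The picture shows the closed fingers above the plate, beyond the rail's end on the robot's side, with the tip at about (335,307). Nothing is in the way of lowering.

Emit:
servo_tool(motion=[[1,0,0,-1,0],[1,0,0,-2,0],[1,0,0,-3,0],[1,0,0,-3.4,0],[1,0.5,-0.3,-3.4,0],[1,1.0,-0.55,-3.4,0],[1,1.4,-0.8,-3.4,0],[1,1.8,-1.05,-3.4,0],[1,2.2,-1.3,-3.4,0],[1,2.6,-1.5,-3.4,0],[1,3.0,-1.75,-3.4,0]])

```text
time_s: 3.6
ee_pos: [0.4969, -0.0787, 0.2207]
eef_rot: [3.142, -0.0, 3.051]
force: [-3.1, 1.9, 2.3]
grip_width: 0.0007
grip_force: 1.8
```

Emit:
servo_tool(motion=[[1,0.45,-0.28,0,0],[1,0.9,-0.54,0,0],[1,1.35,-0.8,0,0],[1,1.85,-1.04,0,0],[1,2.35,-1.28,0,0],[1,2.85,-1.5,0,0],[1,3.3,-1.7,0,0],[1,3.75,-1.9,0,0],[1,4.2,-2.05,0,0],[1,4.7,-2.25,0,0],[1,5.2,-2.42,0,0],[1,5.7,-2.58,0,0],[1,6.2,-2.75,0,0]])

```text
time_s: 5.22
ee_pos: [0.559, -0.1062, 0.2206]
eef_rot: [-3.142, -0.0, 3.051]
force: [-1.0, 1.4, -1.0]
grip_width: 0.0006
grip_force: 0.9
```

```bash
python3 - <<'E'
from h import *
o=ctrl.get_obs();print(o["ee_pos"],o["force"])
c=ctrl.camera("top")
cv2.imwrite("pics/c4.png",cv2.resize(c["image"][150:256,240:410,::-1],None,fx=4.7,fy=4.7,interpolation=cv2.INTER_CUBIC))
E
```

```text
[ 0.55899109 -0.10618769  0.22061914] [-1.04912491  1.42922717 -0.96627689]
```

View pics/c4.png

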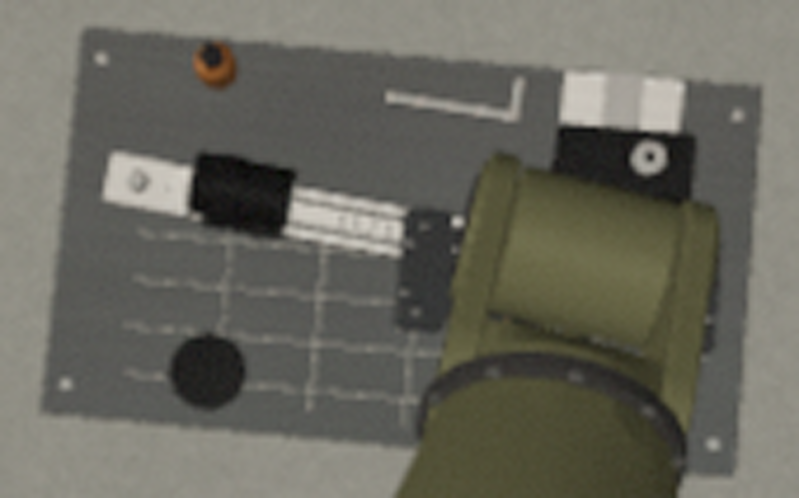

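The picture shows the rail swung to about 0.1 rad short of the plate's x axis, still on the pin at (138,181), and the bystanders have not moved.

Emit:
servo_tool(motion=[[1,0.25,-0.06,0,0],[1,0.5,-0.12,0,0],[1,0.75,-0.17,0,0],[1,0.95,-0.21,0,0],[1,1.1,-0.24,0,0],[1,1.2,-0.25,0,0]])

```text
time_s: 6.02
ee_pos: [0.5707, -0.1087, 0.2206]
eef_rot: [-3.141, -0.0, 3.051]
force: [-1.8, -0.6, -0.1]
grip_width: 0.0005
grip_force: 1.0
```

Emit:
servo_tool(motion=[[1,0.1,-0.02,0,0],[1,0.2,-0.03,0,0],[1,0.3,-0.05,0,0]])

```text
time_s: 6.4
ee_pos: [0.5737, -0.1091, 0.2206]
eef_rot: [-3.142, -0.0, 3.051]
force: [-1.0, 0.3, 1.2]
grip_width: 0.0003
grip_force: 1.0
```

Emit:
servo_tool(motion=[[1,0.1,-0.01,0,0],[1,0.2,-0.02,0,0]])

```text
time_s: 6.65
ee_pos: [0.5756, -0.1093, 0.2206]
eef_rot: [-3.142, -0.001, 3.051]
force: [-7.7, 0.0, 4.2]
grip_width: 0.0005
grip_force: 3.4
```

Emit:
servo_tool(motion=[[1,0.04,0,0,0],[1,0.04,0,0,0]])

```text
time_s: 6.9
ee_pos: [0.5758, -0.1094, 0.2206]
eef_rot: [-3.142, -0.002, 3.051]
force: [-6.9, -0.4, 3.5]
grip_width: 0.0006
grip_force: 3.4
```

Emit:
servo_tool(motion=[[1,0.06,0,0,0],[1,0.06,0,0,0]])

```text
time_s: 7.15
ee_pos: [0.5762, -0.1094, 0.2206]
eef_rot: [-3.142, -0.003, 3.051]
force: [-10.1, -0.9, 5.7]
grip_width: 0.0005
grip_force: 5.2
```

Emit:
servo_tool(motion=[[1,0.1,0,0,0],[1,0.1,0,0,0]])

```text
time_s: 7.4
ee_pos: [0.5768, -0.1094, 0.2206]
eef_rot: [-3.142, -0.005, 3.051]
force: [-16.8, 0.0, 10.9]
grip_width: 0.0006
grip_force: 8.3
```

Emit:
servo_tool(motion=[[1,0.015,0,0,0],[1,0.015,0,0,0],[1,0.015,0,0,0],[1,0.015,0,0,0],[1,0.015,0,0,0],[1,0.015,0,0,0]])

```text
time_s: 8.15
ee_pos: [0.5769, -0.1095, 0.2206]
eef_rot: [-3.142, -0.005, 3.051]
force: [-17.2, -1.3, 10.6]
grip_width: 0.0008
grip_force: 8.8
```

Emit:
servo_tool(motion=[[1,-0.1,0,0,0],[1,-0.4,0.03,0,0],[1,-1,0.1,0,0],[1,-2,0.2,0,0],[1,-3,0.3,0,0],[1,-3,0.3,2,0],[1,-3,0.3,5,0],[0.5,-3,0.3,8,0],[0.5,-3.5,-2,8,0],[0.5,-4.5,-4.5,8,0],[0.5,-6.4,-6.9,8,0],[0.5,-6.4,-6.9,8,0],[0.5,-6.4,-6.9,8,0]])

```text
time_s: 9.78
ee_pos: [0.5138, -0.1779, 0.3008]
eef_rot: [3.142, 0.0, 3.051]
force: [0.3, -0.1, 0.2]
grip_width: 0.0469
grip_force: 0.0
```

```bash
python3 - <<'E'
from h import *
o=ctrl.get_obs();print(o["ee_pos"],o["force"],o["grip_width"])
c=ctrl.camera("side")
cv2.imwrite("pics/c5.png",cv2.resize(c["image"][100:285,240:400,::-1],None,fx=3.2,fy=3.2,interpolation=cv2.INTER_CUBIC))
E
```

```text
[ 0.51383045 -0.1779311   0.30077677] [ 0.30247884 -0.07050991  0.17292859] 0.04687352331097305
```

View pics/c5.png

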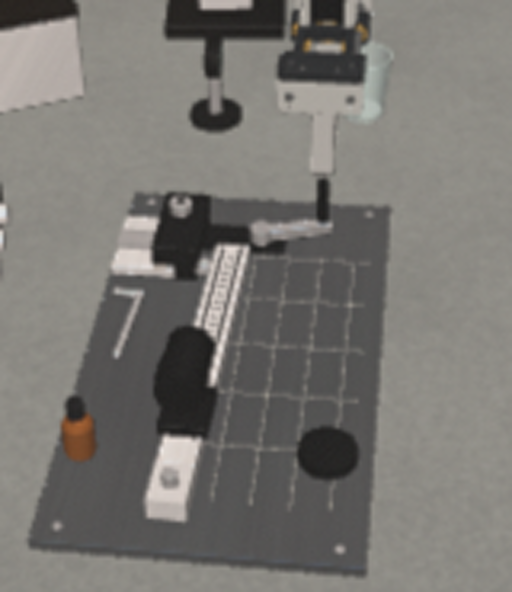

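The picture shows the rail against the button and the latch still open. The open fingers are in line above the peg, which is at about (322,200).

Emit:
servo_tool(motion=[[0.5,0,0,-1.5,0],[0.5,0,0,-3,0],[0.5,0,0,-4.5,0],[0.5,0,0,-5.4,0],[0.5,0,0,-5.4,0],[0.8,0,0,-5.4,0],[1,0,0,-5.4,0],[1,0,0,-5.4,0],[1,0,0,-5.4,0]], squeeze=5)

```text
time_s: 10.95
ee_pos: [0.5138, -0.1783, 0.2468]
eef_rot: [-3.141, 0.0, 3.051]
force: [-0.5, -0.3, 0.5]
grip_width: 0.012
grip_force: 5.0
```

```bash
python3 - <<'E'
import numpy as np
ex=np.array([-.0911,-.9958]);ey=np.array([.9958,-.0911])
for d in range(-72,-181,-6):
    t=np.radians(d);q=5.8*np.array([np.cos(t)-np.cos(np.radians(-72)),np.sin(t)-np.sin(np.radians(-72))])
    print(d,(q[0]*ex+q[1]*ey).round(2))
E
```

```text
-72 [ 0. -0.]
-78 [-0.1  0.6]
-84 [-0.14  1.2 ]
-90 [-0.12  1.81]
-96 [-0.03  2.41]
-102 [0.12 3.  ]
-108 [0.33 3.57]
-114 [0.59 4.11]
-120 [0.92 4.63]
-126 [1.29 5.1 ]
-132 [1.72 5.54]
-138 [2.18 5.93]
-144 [2.69 6.27]
-150 [3.23 6.55]
-156 [3.79 6.77]
-162 [4.37 6.94]
-168 [4.97 7.04]
-174 [5.58 7.08]
-180 [6.18 7.06]
```

Emit:
servo_tool(motion=[[1,-0.1,0.6,0,0],[1,-0.14,1.2,0,0],[1,-0.12,1.81,0,0],[1,-0.03,2.41,0,0],[1,0.12,3.0,0,0],[1,0.33,3.57,0,0],[1,0.59,4.11,0,0],[1,0.92,4.63,0,0],[1,0.92,4.63,0,0]], squeeze=8)

```text
time_s: 12.08
ee_pos: [0.5233, -0.1315, 0.2466]
eef_rot: [3.141, 0.0, 3.052]
force: [0.0, 1.4, 0.3]
grip_width: 0.0118
grip_force: 8.0
```

Little force along the way, so I'll go on to about -174°.

Emit:
servo_tool(motion=[[1,0.37,0.47,0,0],[1,0.8,0.91,0,0],[1,1.26,1.3,0,0],[1,1.77,1.64,0,0],[1,2.31,1.92,0,0],[1,2.87,2.14,0,0],[1,3.45,2.31,0,0],[1,4.05,2.41,0,0],[1,4.5,2.44,0,0],[1,4.5,2.44,0,0]])

```text
time_s: 13.32
ee_pos: [0.5684, -0.1082, 0.2466]
eef_rot: [-3.14, 0.001, 3.051]
force: [0.2, -9.1, -2.7]
grip_width: 0.0121
grip_force: 8.0
```

Emit:
servo_tool(motion=[[1,0.1,-0.15,0,0],[1,0.3,-0.2,0,0],[1,0.5,-0.2,0,0],[1,0.5,-0.2,0,0]])

```text
time_s: 13.82
ee_pos: [0.5727, -0.1091, 0.2464]
eef_rot: [3.141, -0.003, 3.052]
force: [-9.8, 3.4, 4.4]
grip_width: 0.012
grip_force: 8.0
```

Emit:
servo_tool(motion=[[1,0.1,-0.03,0,0],[1,0.2,-0.03,0,0],[1,0.2,-0.03,0,0]])

```text
time_s: 14.2
ee_pos: [0.5745, -0.1094, 0.2462]
eef_rot: [3.141, -0.004, 3.052]
force: [-11.6, 4.0, 4.1]
grip_width: 0.0115
grip_force: 8.0
```

```bash
python3 - <<'E'
from h import *
c=ctrl.camera("side")
cv2.imwrite("pics/c6.png",cv2.resize(c["image"][130:240,260:370,::-1],None,fx=5,fy=5,interpolation=cv2.INTER_CUBIC))
E
```

```text
(no output)
```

View pics/c6.png

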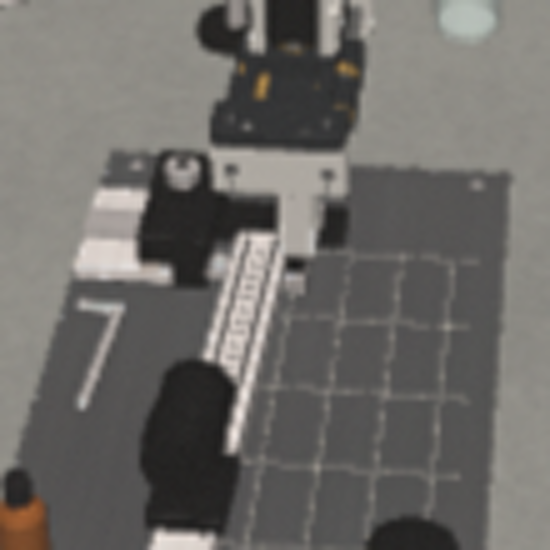

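The picture shows the arm tip at about (295,280), close beside the rail's robot-side face, with the fingers still on the peg. I'll let go, rise and check.

Emit:
servo_tool(motion=[[1,0,0,0,0],[0.7,-0.1,0,0,0],[0.6,-0.1,0,0,0],[0.6,-0.1,0,0,0],[0.6,-0.1,0,2,0],[0.6,-0.1,0,5,0],[0.6,-0.1,0,9,0],[0.6,-5,1,12,0],[0.6,-10,2,12,0],[0.6,-15,3,12,0],[0.6,-20,3,12,0],[0.6,-20,3,12,0]])

```text
time_s: 15.75
ee_pos: [0.3731, -0.0797, 0.3671]
eef_rot: [-3.141, 0.001, 3.051]
force: [0.7, -1.7, 0.1]
grip_width: 0.0373
grip_force: 0.0
```

```bash
python3 - <<'E'
from h import *
c=ctrl.camera("top");s=ctrl.camera("side")
A=cv2.resize(c["image"][160:256,300:404,::-1],(400,370),interpolation=cv2.INTER_CUBIC)
B=cv2.resize(s["image"][145:241,260:364,::-1],(400,370),interpolation=cv2.INTER_CUBIC)
cv2.imwrite("pics/c7.png",np.hstack([A,B]))
E
```

```text
(no output)
```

View pics/c7.png

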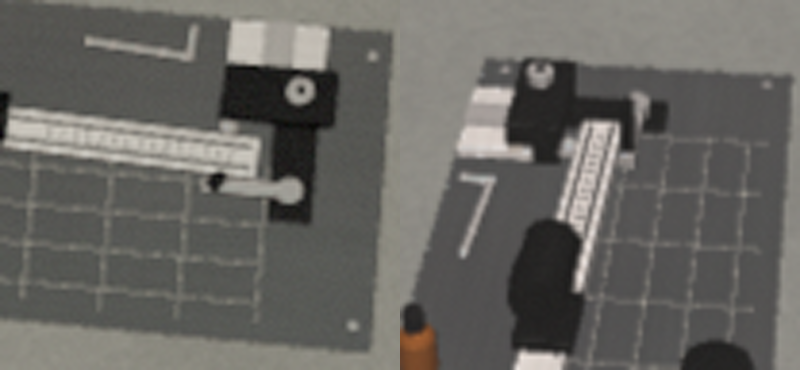

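The pictures show the rail against the button. The latch arm runs from (290,190) to (213,183) in the top crop, parallel to the plate's x and along the rail face. I'll press the peg lightly with closed fingers to confirm it is at its end.

Emit:
servo_tool(motion=[[1,5,-1,0,0],[1,10,-2,0,0],[1,15,-2.5,-3,0],[1,17.2,-2.5,-8,0],[1,17.2,-2.5,-12,0],[1,17.2,-2.5,-12,0],[1,17.6,-2.5,-12,0],[1,18,-2.5,-12,0],[1,18.3,-2.6,-12,0],[1,18.3,-2.6,-12,0]])

```text
time_s: 17.1
ee_pos: [0.5582, -0.106, 0.2472]
eef_rot: [-3.141, 0.001, 3.051]
force: [-0.7, -0.2, 0.7]
grip_width: 0.0007
grip_force: 0.0
```

Emit:
servo_tool(motion=[[1,0.1,0,0,0],[1,0.2,0,0,0],[1,0.3,0,0,0]])

```text
time_s: 17.48
ee_pos: [0.561, -0.1059, 0.2466]
eef_rot: [3.142, -0.0, 3.051]
force: [0.5, -0.6, 0.2]
grip_width: 0.0004
grip_force: 0.0
```

Emit:
servo_tool(motion=[[1,0.1,0,0,0],[1,0.2,0,0,0],[1,0.3,0,0,0]])

```text
time_s: 17.85
ee_pos: [0.5631, -0.1059, 0.2463]
eef_rot: [3.141, -0.005, 3.051]
force: [-18.0, 0.1, 10.6]
grip_width: 0.0006
grip_force: 9.5
```

Stiff resistance at just the closed position (peg at y about -31.6 mm), so I'll back off.

Emit:
servo_tool(motion=[[1,-0.2,0,0,0],[1,-0.8,0,0,0],[1,-2,0,0,0],[1,-3.5,0,0,0],[1,-5,0,3,0],[1,-8,0.5,7,0],[1,-12,1,11,0],[1,-16,1,13,0],[1,-20,1,14,0],[1,-20,1,14,0]])

```text
time_s: 19.1
ee_pos: [0.362, -0.0957, 0.3874]
eef_rot: [-3.141, 0.003, 3.05]
force: [-0.1, -0.1, -0.7]
grip_width: 0.0006
grip_force: 0.0
```

```bash
python3 - <<'E'
from h import *
c=ctrl.camera("top");s=ctrl.camera("side")
A=cv2.resize(c["image"][150:256,245:405,::-1],(420,278),interpolation=cv2.INTER_CUBIC)
B=cv2.resize(s["image"][145:285,240:365,::-1],(248,278),interpolation=cv2.INTER_CUBIC)
cv2.imwrite("pics/c8.png",np.hstack([A,B]))
E
```

```text
(no output)
```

View pics/c8.png

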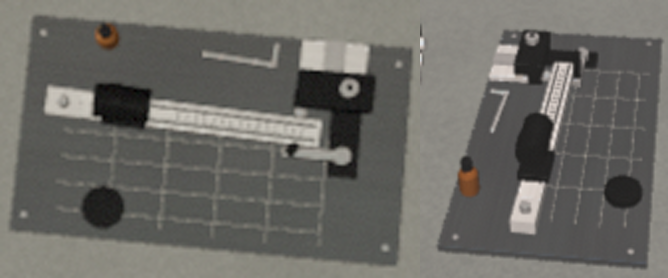

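The picture shows the rail on its pin and at the button, with the latch closed along it from (342,156) to (290,151). The vial, cap and hex key have not moved and the robot is clear.

```bash
python3 -c "
from station import ctrl
print(ctrl.hand_in())"
```

```text
the job is handed in; nothing more can be done
None
```

The rail was swung to the stop button, pressed with a measured force of about 17 N (20 N with its downward part) while the latch was open, then trapped by the fully closed latch; the robot let go and moved clear, nothing on the plate beside it had shifted in the last picture, and the job was handed in at about 19 s.

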